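Lever the snap lid off a storage tub

TASK

Open the white storage tub: take the red-handled lid lever off its hook, push the lever's flat toe under the blue lid at the yellow lift mark and, bearing on the tub's shoulder, rock the handle back until the lid snaps up on that side. Hang the lever back on its hook, then lift the lid off and set it down gently, flat and right way up, on the bench clear of the tub. Keep the tub standing about where it is and do not disturb the bottle, jar and tube rack.

Things in the scene. Friction and masses are not known exactly. Their poses are not given: they have to be found in the camera images.
- tub: White round tub, loose, about 1.9 kg, 112 mm tall. Origin: centre of its underside, z up; yellow lift mark on its -x side. Body up to a flat shoulder, 94 mm radius, top face 104 mm up; on it a neck, 60 to 66 mm radius, 8 mm high, that the lid closes. So under the lid's lip is a slot 8 mm high, open outwards, from the neck (66 mm) to the lid's edge (82 mm); the shoulder stands 12 mm further out.
- tub_ledge (a point): Outer edge of the tub's shoulder at the lift mark: top face, 94 mm from the tub's axis, 104 mm up; axes as the tub, so +x points to the tub's middle. The lever bears on this edge: toe under the lip, heel on the edge, tipping the handle outwards by 30 degrees lifts the lid here about 8 mm.
- lid: Blue press-on lid, 164 mm across, about 75 g. Origin: centre of the lip's underside, 112 mm above the bench when shut; z up, lift mark towards -x. Raised rim from 70 to 82 mm radius, top 18 mm above the origin, round a dished panel whose top is 5 mm above the origin. Below, a plug of 59 mm radius reaches 8.6 mm down, so on the bench the origin is 8.6 mm up.
- lid_mark (a point): Top of the lid's rim at the yellow lift mark, 76 mm from its centre. Two sprung lugs, 34 degrees either side of it, hold the lid; none elsewhere. They let go when the lid is up about 6 mm here (about 10 to 12 N under the lip). It then stays up here, tipped 3 to 4 degrees and loose, and lifts off freely by pinching the rim, one finger in the dish, one outside.
- lever: L-shaped lid lever, 160 g, 165 mm long, upright on the hook. Origin: underside of the heel on the shank's axis; x along the toe, z up the handle, y along the hanging slot's axis. Steel toe 4 mm thick, 22 mm wide, underside z = 0, from x = -3 to 26 mm. Shank 6 (x) by 14 mm (y). Red handle 26 (x) by 16 mm (y), z = 55 to 165 mm; slot through it 13 mm wide (x), z = 135 to 159 mm.
- lever_slot (a point): Middle of the top edge of the lever's hanging slot, 159 mm up its z axis, 6 mm below the handle's top; lies on the point hook when it hangs. Grip the handle from above across its 26 mm (fingers on its +x and -x sides), TCP about 31 mm below the handle's top, so that the hook's tip passes under the palm.
- stand: Fixed retort stand. Origin: on the bench straight below the hanging place. Grey base plate 8 mm thick, x -35 to 135 mm, 80 mm wide; upright rod 12 mm thick, 300 mm tall, at x = 110 mm. From it a level 6 mm hook rod, axis 196 mm up, runs to x = -18 mm; its tip is bent up, its end 24 mm in front of the origin and 7 mm higher.
- hook (a point): Upper side of the hook rod at the hanging place, 199 mm up; axes as the stand: the hook opens towards -x and the lever hangs with its toe towards +y, underside 40 mm above the bench. To unhook it raise it 11 to 15 mm, then draw it straight out along -x by 50 mm or more; hang it back in reverse.
- amber: Bystander: brown bottle with red cap, 64 mm wide, 130 mm tall. Origin: centre of its underside.
- jar: Bystander: clear jar with orange cap, 68 mm wide, 85 mm tall. Origin: centre of its underside.
- rack: Bystander: white rack of six blue-capped tubes, 75 by 110 mm, 105 mm tall. Origin: centre of its underside.
Mind the look-alikes: they are no part of the job. Leave any turquoise look-alike of the lever alone.

How it is judged:
By the outcome, as a careful person would: the job done as asked, in the order asked, and still so for the second after the job is handed in, with the robot touching nothing.
It also fails if it takes over 72 s, if anything falls off the work surface, if the arm or the gripper's body presses on something with over 40 N, if the wrist force passes 120 N, or if a joint passes its speed limit or range.

ROBOT

A 6-joint arm with a two-finger parallel gripper is mounted at the origin on the work surface. World frame = base frame: x ahead of the robot, y to its left, z up, the work surface at z = 0. Lengths are in m, angles in rad, forces in N, time in s.
With the tool pointing down it reaches from about 0.2 to 0.875 m from the base axis. Payload 3.4 kg.
Tool frame: the origin (TCP) lies between the finger pads, 19 mm behind the fingertips; this is the grasp point; z points along the fingers, y is the line along which they close (so a half turn about z gives the same grasp; the last joint's range is limited). The gripper opens to 94 mm and grips with 3 to 60 N. Pads are 16 mm wide; open, the fingers measure 119 mm over their backs; the gripper's body (75 mm by 177 mm) begins 78 mm behind the grasp point.
Start: joints at [1.033, 0.276, 1.505, -0, 1.361, -0.121], TCP at [0.233, 0.526, 0.224] pointing down, gripper open.
Joint ranges: [-2.89, 2.89], [-0.75, 2.08], [0.22, 2.7], [-1.18, 4.32], [0.11, 2.71], [-2.7, 2.7]. Speed limits (rad/s): [2.57, 2.57, 3.14, 3.14, 3.14, 3.14].

INTERFACE

Orientations are given as a unit quaternion [w, x, y, z].
In Python, from plant import r, gripper_to, inverse_kinematics, vision, models, telemetry gives the robot as it stands. Calls block until the motion is done:
- r.move_to(position, orientation): joint-space move of the TCP to a pose.
- r.move_l(position, rot=None, vel=0.15, guard=None): straight line of the TCP; rot=None keeps the orientation; vel is the mean speed in m/s. With guard (N) it stops when the force on the tool has changed by that much, and returns True; else False.
- r.movej(angles): joint-space move.
- gripper_to(opening, f_grip=None): finger opening in m; f_grip is the grip in N (None keeps the last); returns when the fingers have stopped.
- r.hold(seconds).
- inverse_kinematics(position, orientation): joint angles nearest the present ones, or None.
- vision.snapshot(name): name is "scene" or "top"; returns the picture (420x560x3 uint8, red, green, blue); there is no depth.
- vision.get_calibration(name): a dict with "fx", "fy", "cx", "cy" (pixels), "D" ([k1, k2, p1, p2, k3] as OpenCV has them; the pictures are not rectified), "position" and "orientation" of the camera in the world. Camera axes: x right, y down, z forward; pixel columns grow to the right and rows downward; lengths in m; the calibration is good to about 2 mm. A picture is of the moment at which its call begins. get_calibration takes no time and is no camera call.
A pose or a line that the arm cannot do raises r.PlanningError and nothing moves.
- r.sign_off(): hands the job in; it is judged then, once.
Trained networks look in the newest picture that a camera, given by its name, has taken for a name from the list of things; names that differ only in an ending like _2 or _b are one class to them, and where a whole thing is asked for, a point or a joint stands for the part that bears it (a point fixed in the world has none). Each returns a list of dicts, best first, with "score" (0 to 1); they miss things now and then, are a little off and sometimes report something else, mostly with a low value. They report only what shows in the picture. A call takes as long as a camera call. They do not tell look-alikes from the thing itself.
- models.boxes_of(thing, camera): "at" ([x, y, z] in m, in world coordinates, good to about 4 mm: the middle of the surface that is visible of it).
- models.regions_of(thing, camera): "pixels" (420x560 bool, what is visible of it).
- models.mark_of(thing, camera): "at" ([x, y, z] in m, in world coordinates, good to about 4 mm: a listed point, or the origin of a listed thing).
Readings, each from a call of its own:
- telemetry.current_t(): time.
- telemetry.current_joints(): joint angles.
- telemetry.current_dq(): joint speeds.
- telemetry.current_joint_efforts(): joint torques, N m.
- telemetry.current_ee_pos(): TCP position.
- telemetry.current_tool_rot(): TCP orientation.
- telemetry.current_wrist_force(): force on the tool from outside, world axes, zero at the start.
- telemetry.current_torque(): the same for the moment, N m.
- telemetry.current_opening(): finger opening in m.
- telemetry.current_finger_force(): force on a finger pad.
Only numpy, scipy, OpenCV 4.12 (cv2) and the standard library are available. Lean on these libraries where they do the work, as an engineer would, in place of code of your own. Each camera call takes 0.05 s, during which the arm holds its last target. There are 200 camera calls.

## Working session

There is one attempt and no reset: what is moved stays moved. The work goes in short steps, each a Python script; the robot and the scene stay as the last script left them, time stands still between calls to the robot, and variables do not carry over. Pictures are saved under pics/ and viewed, at most 13 in all, crops included, and the job is handed in when it is done.

```bash
ls; mkdir -p pics
python3 - <<'E'
from plant import *
from plant import r,vision,models,telemetry
import cv2,numpy as np
for c in ["scene","top"]:
    im=vision.snapshot(c); cv2.imwrite(f"pics/{c}0.png",im[:,:,::-1])
    k=vision.get_calibration(c); print(c,{a:np.round(b,4).tolist() for a,b in k.items()})
    for t in ["tub","tub_ledge","lid","lid_mark","lever","lever_slot","stand","hook","amber","jar","rack"]:
        try: print(t,[(np.round(d["at"],3).tolist(),round(d["score"],2)) for d in models.mark_of(t,c)])
        except Exception as e: print(t,e)
print(telemetry.current_t())
E
```

```text
pics
scene {'fx': 464.1259, 'fy': 464.1259, 'cx': 284.8157, 'cy': 218.0315, 'D': [0.0511, 0.0, 0.0, 0.0, 0.0], 'position': [1.0567, -0.5127, 0.792], 'orientation': [-0.3636, 0.8496, 0.3503, -0.1523]}
tub [([0.506, 0.255, -0.001], 0.73)]
tub_ledge []
lid [([0.504, 0.251, 0.111], 0.77), ([0.572, -0.198, 0.2], 0.64)]
lid_mark [([0.434, 0.283, 0.132], 0.87)]
lever [([0.43, -0.202, 0.002], 0.94), ([0.663, -0.08, 0.002], 0.75), ([0.571, -0.198, 0.043], 0.63)]
lever_slot [([0.659, -0.08, 0.155], 0.79), ([0.432, -0.201, 0.156], 0.67)]
stand [([0.574, -0.2, -0.0], 0.57)]
hook [([0.577, -0.197, 0.202], 0.82), ([0.437, 0.283, 0.134], 0.56)]
amber [([0.76, -0.23, 0.004], 0.85)]
jar [([0.754, 0.23, -0.001], 0.7), ([0.574, -0.2, 0.201], 0.5)]
rack [([0.763, 0.012, 0.004], 0.57)]
top {'fx': 507.9926, 'fy': 507.9926, 'cx': 270.1162, 'cy': 214.0894, 'D': [-0.1703, 0.0, 0.0, 0.0, 0.0], 'position': [0.5328, -0.0314, 1.2709], 'orientation': [-0.0198, 0.7111, -0.7027, 0.0136]}
tub [([0.754, 0.227, -0.003], 0.43)]
tub_ledge [([0.416, 0.286, 0.1], 0.88)]
lid [([0.502, 0.253, 0.112], 0.57)]
lid_mark [([0.434, 0.278, 0.128], 0.93)]
lever [([0.431, -0.204, -0.002], 0.73), ([0.576, -0.197, 0.041], 0.55), ([0.658, -0.087, 0.001], 0.53)]
lever_slot [([0.429, -0.203, 0.154], 0.74), ([0.658, -0.084, 0.16], 0.66), ([0.573, -0.202, 0.198], 0.46)]
stand [([0.578, -0.196, 0.004], 0.9)]
hook [([0.574, -0.203, 0.199], 0.62)]
amber [([0.755, -0.229, -0.002], 0.75)]
jar []
rack [([0.766, 0.01, 0.0], 0.92), ([0.509, 0.257, 0.111], 0.52)]
1.2
```

View pics/scene0.png

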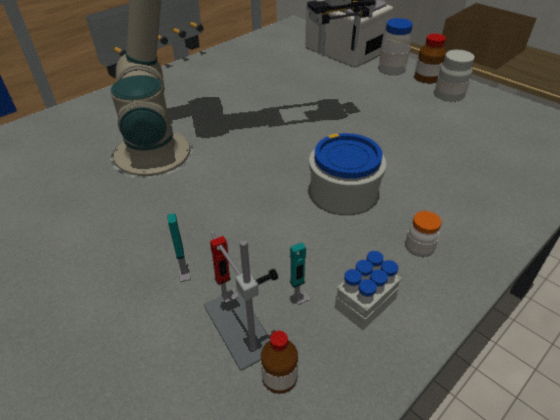

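View pics/top0.png

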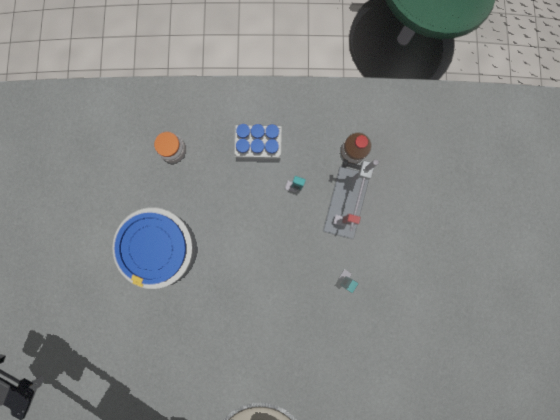

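The scene view shows the tub (345,170) with its yellow mark (334,136). There are three lever-like things: turquoise (176,240), turquoise (298,265) and red (221,262), which hangs on the stand's hook. The red one fits, by its red handle and the hook. I'll confirm it in a crop and measure the yaw angles.

```bash
cat > h.py <<'E'
import cv2,numpy as np
from scipy.spatial.transform import Rotation as R
from plant import r,gripper_to,inverse_kinematics,vision,models,telemetry
def cam(c):
    k=vision.get_calibration(c); K=np.array([[k["fx"],0,k["cx"]],[0,k["fy"],k["cy"]],[0,0,1.]])
    q=k["orientation"]; return K,np.array(k["D"]),np.array(k["position"]),R.from_quat([q[1],q[2],q[3],q[0]]).as_matrix()
def unproj(c,px,z):
    K,D,p,M=cam(c); u=cv2.undistortPoints(np.array(px,float).reshape(-1,1,2),K,D)[:,0]
    d=np.c_[u,np.ones(len(u))]@M.T; return p+d*((z-p[2])/d[:,2])[:,None]
def proj(c,X):
    K,D,p,M=cam(c); rv=cv2.Rodrigues(M.T)[0]
    return cv2.projectPoints(np.array(X,float).reshape(-1,1,3),rv,-M.T@p,K,D)[0][:,0]
def quat(M):
    q=R.from_matrix(M).as_quat(); return [q[3],q[0],q[1],q[2]]
def down(yaw):  # tool pointing down, closing line (tool y) at world angle yaw
    y=np.array([np.cos(yaw),np.sin(yaw),0]); z=np.array([0,0,-1.]); return np.c_[np.cross(y,z),y,z]
E
cat > m.py <<'E'
from h import *
ims={c:cv2.imread(f"pics/{c}0.png") for c in["scene","top"]}
a=cv2.resize(ims["top"][110:250,300:400],None,fx=4,fy=4,interpolation=cv2.INTER_CUBIC)
b=cv2.resize(ims["scene"][220:360,190:290],None,fx=4,fy=4,interpolation=cv2.INTER_CUBIC)
cv2.imwrite("pics/crop1.png",np.hstack([a,b]))
for c in ims:
    hsv=cv2.cvtColor(ims[c],cv2.COLOR_BGR2HSV)
    s=models.regions_of("lid","top") if c=="top" else models.regions_of("lid","scene")
    blue=((hsv[...,0]>105)&(hsv[...,0]<125)&(hsv[...,1]>150))
    yel=((hsv[...,0]>18)&(hsv[...,0]<32)&(hsv[...,1]>130)&(hsv[...,2]>120))
    n,l,st,ce=cv2.connectedComponentsWithStats(blue.astype(np.uint8))
    i=1+np.argmax(st[1:,4]); print(c,"blue",st[i],ce[i])
    m=((l==i)*255).astype(np.uint8); ct=max(cv2.findContours(m,0,cv2.CHAIN_APPROX_NONE)[0],key=len)
    P=unproj(c,ct[:,0]+0.0,0.130)[:,:2]; cc,rad=cv2.minEnclosingCircle(P.astype(np.float32)); print(" circle at z=.13",cc,rad)
    n,l,st,ce=cv2.connectedComponentsWithStats(yel.astype(np.uint8))
    for i in range(1,n):
        if st[i,4]>15: print(" yel",ce[i],st[i,4],unproj(c,[ce[i]],.13)[0])
    for t in ["stand","lever"]:
        for d in models.regions_of(t,c):
            ys,xs=np.nonzero(d["pixels"]); print(" ",t,d["score"],len(xs),xs.min(),xs.max(),ys.min(),ys.max(),ims[c][d["pixels"]].mean(0))
E
python3 m.py
```

```text
scene blue [ 315  134   67   44 2352] [348.07738095 155.63435374]
 circle at z=.13 (0.5165101289749146, 0.24479353427886963) 0.0905393585562706
 yel [332.875      135.20833333] 24 [0.43484974 0.28025552 0.13      ]
  stand 0.91 3723 204 277 233 369 [78.71931238 79.07144776 76.9527263 ]
  lever 0.95 579 167 189 214 280 [68.08981002 70.32297064 37.08117444]
  lever 0.93 771 289 307 243 303 [59.1997406  61.72243839 29.83009079]
  lever 0.67 845 209 237 237 302 [30.6556213  31.87100592 70.24852071]
top blue [ 116  214   48   69 1828] [136.22210066 249.65864333]
 circle at z=.13 (0.5063209533691406, 0.2550255060195923) 0.07759486883878708
 yel [136.5        280.11904762] 42 [0.43278466 0.28096234 0.13      ]
  stand 0.92 2142 325 378 159 237 [130.45238095 127.21568627 124.83473389]
  stand 0.75 738 154 185 132 162 [ 94.36178862 123.7195122  167.18292683]
  lever 0.59 171 287 304 178 191 [123.70760234 122.56725146  92.50292398]
  lever 0.57 256 339 357 270 291 [133.6796875  133.07421875 115.86328125]
  lever 0.45 1621 235 282 124 161 [162.67735965 129.36582357 110.91054904]
```

View pics/crop1.png

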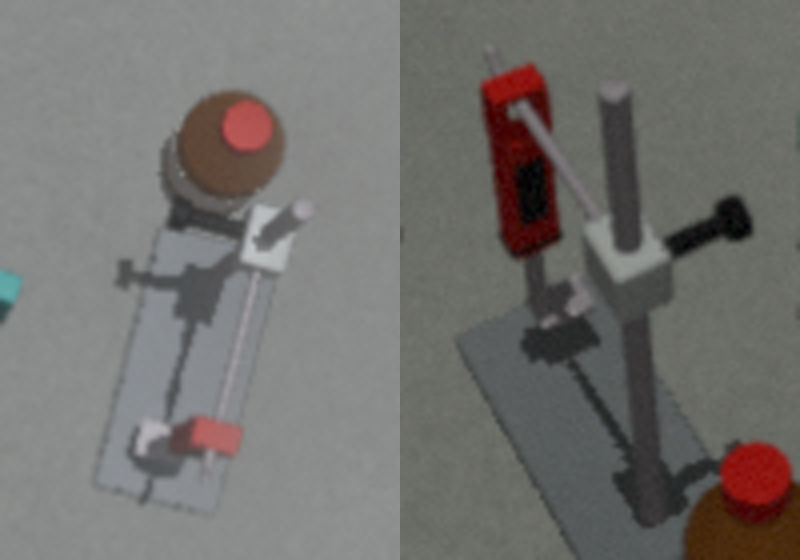

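The crop confirms the target: the red lever hangs on the hook rod, toe towards the plate's left side (+y). The upright is at the rear, around top px (376,163). Next I'll fit the tub and stand poses by reprojection.

```bash
cat > fit.py <<'E'
from h import *
from scipy.optimize import least_squares
T=lambda u,v:(u/4+300-.375,v/4+110-.375); S=lambda u,v:((u-400)/4+190-.375,v/4+220-.375)
obs=[("top",(-35,40,8),T(95,487)),("top",(-35,-40,8),T(215,516)),("top",(110,0,300),T(303,210)),("top",(0,0,199),T(221,420)),
("top",(-24,0,206),T(208,476)),("scene",(110,0,300),S(615,92)),("scene",(-24,0,206),S(490,50)),("scene",(-35,-40,8),S(457,340)),("scene",(110,0,8),S(652,515))]
def world(p,X):
    c,s=np.cos(p[2]),np.sin(p[2]); X=np.array(X)/1000; return [p[0]+c*X[0]-s*X[1],p[1]+s*X[0]+c*X[1],X[2]]
f=lambda p:np.concatenate([proj(c,[world(p,X)])[0]-u for c,X,u in obs if X!=(0,0,199)])
s=least_squares(f,[.575,-.2,-.2],loss="soft_l1"); print("stand",s.x,np.degrees(s.x[2])); print(np.round(f(s.x).reshape(-1,2),1).tolist())
th=np.linspace(0,2*np.pi,120,endpoint=False)
def hull(c,p,rr=.082,zs=(.112,.130)):
    X=np.concatenate([np.c_[p[0]+rr*np.cos(th),p[1]+rr*np.sin(th),np.full(120,z)] for z in zs])
    return cv2.convexHull(proj(c,X).astype(np.float32))
ct={}
for c in("top","scene"):
    im=cv2.imread(f"pics/{c}0.png").astype(int)
    b=(im[...,0]>im[...,2]+25)&(im[...,0]>im[...,1]+15)
    n,l,st,ce=cv2.connectedComponentsWithStats(b.astype(np.uint8)); i=1+np.argmax(st[1:,4]); print(c,st[i])
    k=max(cv2.findContours((l==i).astype(np.uint8),0,cv2.CHAIN_APPROX_NONE)[0],key=len); ct[c]=cv2.convexHull(k)[:,0].astype(float)
def g(p,cs=("top","scene")):
    return np.concatenate([[cv2.pointPolygonTest(hull(c,p),tuple(q),True)-.5 for q in ct[c]] for c in cs])
for cs in(("top",),("scene",),("top","scene")):
    t=least_squares(lambda p:g(p,cs),[.505,.253],loss="soft_l1",diff_step=1e-3); e=g(t.x,cs); print(cs,t.x,e.std(),e.mean())
y=np.array([.4335,.2806]); d=t.x-y; print("mark dist",np.hypot(*d),"yaw",np.degrees(np.arctan2(d[1],d[0])))
E
python3 fit.py
```

```text
stand [ 0.57662176 -0.19944214 -0.24688918] -14.145707799078698
[[-0.3, -0.6], [0.6, 0.3], [0.5, -0.8], [0.0, 0.5], [0.1, -0.5], [0.1, -0.4], [-1.1, -0.9], [0.8, 0.6]]
top [ 114  212   72   73 4027]
scene [ 314  133   69   46 2467]
('top',) [0.5063819  0.25413537] 0.1492987101825283 -0.4405799059730493
('scene',) [0.50608925 0.25381641] 0.26215307078852956 -0.3952029916363133
('top', 'scene') [0.50625201 0.25401576] 0.21879160966713773 -0.42044395022707426
mark dist 0.07745693479632572 yaw -20.072761473283318
```

```bash
cat >> h.py <<'E'
TUB=np.array([.5062,.2540,0]); TY=np.radians(-20.07); ST=np.array([.5766,-.1994,0]); SY=np.radians(-14.15)
def lev(P,yaw,tilt=0,s=1,up=.134):
    """TCP pose for lever origin P, toe azimuth yaw, handle tipped back by tilt; s: tool y = s*lever x"""
    L=(R.from_euler("z",yaw)*R.from_euler("y",-tilt)).as_matrix()
    x,y,z=L.T; Y=s*x; Z=-z; return np.array(P)+up*z, quat(np.c_[np.cross(Y,Z),Y,Z])
def tubp(rad,z): return TUB+np.array([-rad*np.cos(TY),-rad*np.sin(TY),z])
def stp(x,z): return ST+np.array([x*np.cos(SY),x*np.sin(SY),z])
HY=SY+np.pi/2
E
cat > ik.py <<'E'
from h import *
for s in(1,-1):
    print(s)
    for n,a in {"hang":(stp(0,.04),HY),"out":(stp(-.065,.053),HY),"up":(stp(-.065,.2),HY),"pre":(tubp(.11,.2),TY),"in":(tubp(.093,.104),TY),"r20":(tubp(.093,.104),TY,np.radians(20)),"r38":(tubp(.093,.104),TY,np.radians(38))}.items():
        q=inverse_kinematics(*lev(*a,s=s)); print(n,None if q is None else np.round(q,2).tolist())
    for n,p in {"lidgrip":tubp(.076,.138+.03),"place":np.array([.41,.05,.035])}.items():
        q=inverse_kinematics(p,lev(p,TY,0,s)[1]); print(n,None if q is None else np.round(q,2).tolist())
E
python3 ik.py
```

```text
1
hang [-0.45, 0.36, 1.51, -0.0, 1.27, -1.77]
out [-0.47, 0.26, 1.63, -0.0, 1.26, -1.79]
up [-0.47, 0.19, 1.36, -0.0, 1.6, -1.79]
pre [0.49, 0.11, 1.45, -0.0, 1.58, 0.84]
in [0.46, 0.17, 1.62, -0.0, 1.36, 0.81]
r20 [0.77, 0.07, 1.81, -0.35, 1.13, 1.25]
r38 [1.09, 0.11, 1.97, -0.76, 1.09, 1.81]
lidgrip [0.44, 0.23, 1.72, -0.0, 1.2, 0.79]
place [-0.05, 0.25, 2.11, -0.0, 0.78, 0.3]
-1
hang [-0.45, 0.36, 1.51, -0.0, 1.27, 1.37]
out [-0.47, 0.26, 1.63, -0.0, 1.26, 1.35]
up [-0.47, 0.19, 1.36, -0.0, 1.6, 1.35]
pre [0.49, 0.11, 1.45, -0.0, 1.58, -2.3]
in [0.46, 0.17, 1.62, -0.0, 1.36, -2.33]
r20 [0.77, 0.07, 1.81, -0.35, 1.13, -1.89]
r38 [1.09, 0.11, 1.97, -0.76, 1.09, -1.33]
lidgrip [0.44, 0.23, 1.72, -0.0, 1.2, -2.35]
place None
```

```bash
cat > s1.py <<'E'
from h import *
p,q=lev(stp(0,.04),HY)
r.move_to(p+[0,0,.10],q); gripper_to(.05)
f0=np.array(telemetry.current_wrist_force())
hit=r.move_l(p,vel=.12,guard=6); print("hit",hit,telemetry.current_ee_pos())
gripper_to(.015,f_grip=40); print("open",telemetry.current_opening(),telemetry.current_finger_force())
r.move_l(p+[0,0,.013],vel=.06); print(np.round(np.array(telemetry.current_wrist_force())-f0,2))
im=vision.snapshot("scene"); cv2.imwrite("pics/s1.png",cv2.resize(im[190:340,150:350,::-1],None,fx=3,fy=3,interpolation=cv2.INTER_CUBIC)); print(telemetry.current_t())
E
python3 s1.py
```

```text
hit False [ 0.57716387 -0.19966339  0.17478479]
open 0.025872004833755784 39.99720700085163
[-0.24 -0.38 -1.52]
7.0583
```

View pics/s1.png

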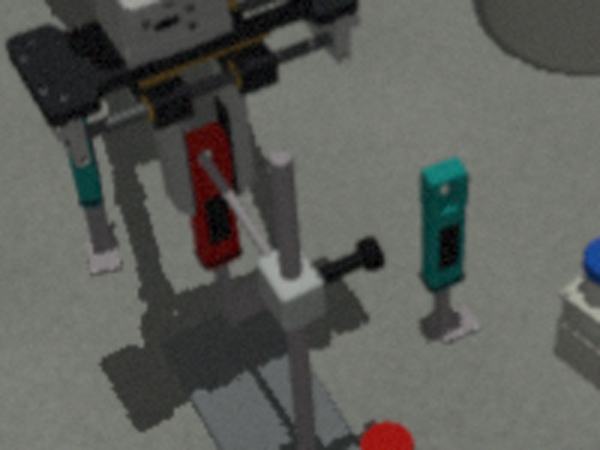

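The red lever is gripped at crop (210,190), and the hook rod runs through the middle of its slot (205,155), so it's free to draw out. Next: unhook it, carry it to the tub and touch down on the shoulder.

```bash
cat > s2.py <<'E'
from h import *
F=lambda:np.array(telemetry.current_wrist_force())
p,q=lev(stp(-.07,.053),HY)
r.move_l(p,vel=.12,guard=8); print(telemetry.current_ee_pos(),p)
r.move_l(p+[0,0,.12],vel=.25)
p,q=lev(tubp(.112,.165),TY); r.move_to(p,q)
p,q=lev(tubp(.112,.116),TY); r.move_l(p,rot=q,vel=.12)
r.hold(.2); f0=F()
p,q=lev(tubp(.112,.099),TY); h=r.move_l(p,rot=q,vel=.015,guard=2.0)
e=np.array(telemetry.current_ee_pos()); print("touch",h,"lever z",e[2]-.134,"rel",e-p,np.round(F()-f0,2),telemetry.current_opening(),telemetry.current_t())
for c in("scene","top"):
    im=vision.snapshot(c); cv2.imwrite(f"pics/s2{c}.png",im[:,:,::-1])
a=cv2.resize(cv2.imread("pics/s2scene.png")[80:230,270:400],None,fx=3,fy=3,interpolation=cv2.INTER_CUBIC)
b=cv2.resize(cv2.imread("pics/s2top.png")[190:340,70:200],None,fx=3,fy=3,interpolation=cv2.INTER_CUBIC)
cv2.imwrite("pics/s2.png",np.hstack([a,b]))
E
python3 s2.py
```

```text
[ 0.50947503 -0.18263537  0.18725344] [ 0.50872387 -0.18228771  0.187     ]
touch True lever z 0.10431486063569007 rel [-1.16370951e-04 -7.82249287e-06  5.31486064e-03] [0.12 1.4  5.84] 0.025878809434969043 12.2083
```

View pics/s2.png

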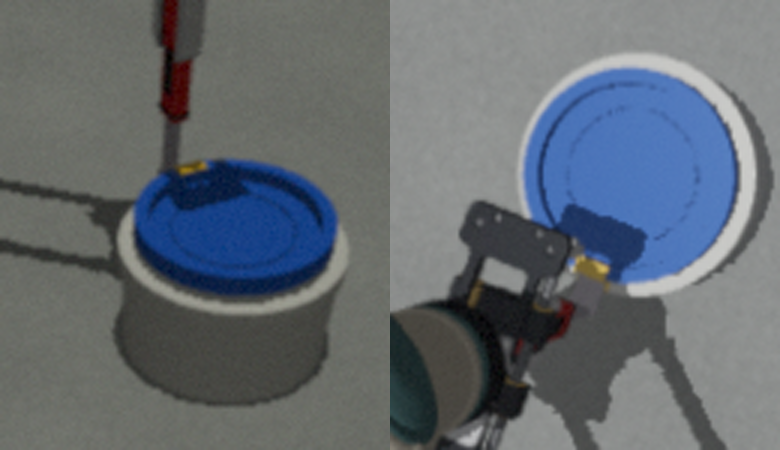

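Contact came at 104.3 mm, the shoulder height, so it's on the shoulder; the toe (crop 590,290) is in line with the yellow mark (592,265). I'll insert it.

```bash
cat > s3.py <<'E'
from h import *
F=lambda:np.array(telemetry.current_wrist_force())
z=.1063
p,q=lev(tubp(.112,z),TY); r.move_l(p,rot=q,vel=.03); r.hold(.15); f0=F()
p,q=lev(tubp(.0915,z),TY); h=r.move_l(p,rot=q,vel=.02,guard=2.5)
e=np.array(telemetry.current_ee_pos()); rad=np.hypot(*(e-TUB)[:2]); print("in",h,rad,e[2]-.134,np.round(F()-f0,2))
p,q=lev(tubp(max(rad,.0915)+.001,z),TY); r.move_l(p,rot=q,vel=.03)
r.hold(.1); f0=F()
h=r.move_l(p-[0,0,.005],rot=q,vel=.015,guard=1.5)
e=np.array(telemetry.current_ee_pos()); print("down",h,np.hypot(*(e-TUB)[:2]),e[2]-.134,np.round(F()-f0,2),telemetry.current_t())
E
python3 s3.py
```

```text
in False 0.09184714925199895 0.10622000287026268 [-0.02  0.43 -0.4 ]
down True 0.09261924224403097 0.10431887184279487 [0.18 0.02 6.71] 14.5
```

```bash
cat > s4.py <<'E'
from h import *
F=lambda:np.array(telemetry.current_wrist_force())
def rock(deg,rad0=.0926,z0=.1040,vel=.05):
    t=np.radians(deg); d=.094-rad0
    p,q=lev(tubp(.094-d*np.cos(t),z0+d*np.sin(t)),TY,t)
    r.move_l(p,rot=q,vel=vel)
f0=F()
for a in(5,10,15,20,24,28,31,33):
    rock(a); print(a,np.round(F()-f0,1),np.round(telemetry.current_torque(),2),round(telemetry.current_opening(),4))
print(telemetry.current_t())
for c in("scene","top"):
    im=vision.snapshot(c); cv2.imwrite(f"pics/s4{c}.png",im[:,:,::-1])
a=cv2.resize(cv2.imread("pics/s4scene.png")[80:230,270:400],None,fx=3,fy=3,interpolation=cv2.INTER_CUBIC)
b=cv2.resize(cv2.imread("pics/s4top.png")[190:340,70:200],None,fx=3,fy=3,interpolation=cv2.INTER_CUBIC)
cv2.imwrite("pics/s4.png",np.hstack([a,b]))
E
python3 s4.py
```

```text
5 [-3.6 -0.3 -1.1] [ 0.07  1.18 -0.04] 0.0252
10 [-3.7 -1.4 -1.2] [-0.03  0.78 -0.01] 0.0257
15 [-1.1 -1.8 -2. ] [-0.11  0.37 -0.06] 0.0258
20 [-1.9 -0.8 -1.4] [-0.05  0.49 -0.04] 0.0259
24 [-0.6 -0.9 -3.2] [-0.   -0.13  0.01] 0.0257
28 [ 0.3  0.3 -2.6] [ 0.05 -0.13  0.15] 0.0262
31 [-0.1 -0.5 -3.4] [0.05 0.08 0.1 ] 0.026
33 [-1.1  0.6 -2.6] [0.11 0.14 0.12] 0.0259
17.2333
```

View pics/s4.png

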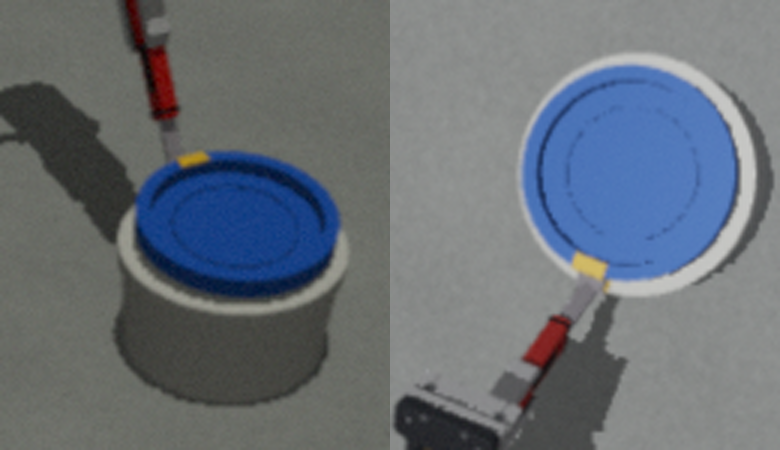

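The lid stands visibly raised at the mark (crop 195,158, against 192,168 before), and the torque dropped at 24°, so it has snapped. I'll withdraw the lever and check that the lid stays up.

```bash
cat >> h.py <<'E'
def yellow(c,name):
    im=vision.snapshot(c)[:,:,::-1].copy(); cv2.imwrite(f"pics/{name}.png",im)
    hsv=cv2.cvtColor(im,cv2.COLOR_BGR2HSV)
    y=((hsv[...,0]>18)&(hsv[...,0]<32)&(hsv[...,1]>130)&(hsv[...,2]>120)).astype(np.uint8)
    n,l,st,ce=cv2.connectedComponentsWithStats(y); return [(np.round(ce[i],1).tolist(),int(st[i,4])) for i in range(1,n) if st[i,4]>12 and st[i,4]<120]
E
cat > s5.py <<'E'
from h import *
def at(rad,z,deg,vel):
    p,q=lev(tubp(rad,z),TY,np.radians(deg)); r.move_l(p,rot=q,vel=vel)
print(yellow("scene","a"))
at(.0932,.1050,22,.1); at(.0936,.1055,10,.1)
print(yellow("scene","b"))
at(.125,.1060,10,.08)
p,q=lev(tubp(.135,.165),TY); r.move_l(p,rot=q,vel=.2)
print(yellow("scene","c"),yellow("top","d"),[ (np.round(d["at"],3).tolist(),round(d["score"],2)) for d in models.mark_of("lid_mark","scene")+models.mark_of("lid_mark","top")],telemetry.current_t())
X=lambda t:[tubp(.082-.0-.0,0)*0+TUB+np.array([-np.cos(TY),-np.sin(TY),0])*(.158*np.cos(t)-.082)+np.array([0,0,.13+.158*np.sin(t)])]
for d in(0,2,3.5,5): print(d,proj("scene",X(np.radians(d))),proj("top",X(np.radians(d))))
E
python3 s5.py
```

```text
[([176.0, 29.6], 13), ([157.4, 35.7], 17), ([117.1, 48.7], 15), ([333.7, 132.5], 26)]
[([137.7, 42.0], 15), ([117.4, 48.9], 17)]
[([137.7, 42.0], 15), ([117.4, 48.9], 17)] [] [([0.437, 0.282, 0.138], 0.68), ([0.435, 0.279, 0.138], 0.57), ([0.379, 0.297, 0.321], 0.31)] 19.4917
0 [[332.81957022 135.23062515]] [[136.88782254 279.23682212]]
2 [[332.98822917 133.3971342 ]] [[136.25261939 279.38983463]]
3.5 [[333.13996248 132.04033116]] [[135.79211829 279.45332705]]
5 [[333.31342914 130.70014065]] [[135.34575695 279.47230559]]
```

```bash
python3 -c "
import cv2,numpy as np
f=lambda n:cv2.resize(cv2.imread(n)[100:220,290:410],None,fx=3,fy=3,interpolation=cv2.INTER_CUBIC)
cv2.imwrite('pics/s5.png',np.hstack([f('pics/scene0.png'),f('pics/c.png')]))"
```

```text
(no output)
```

View pics/s5.png

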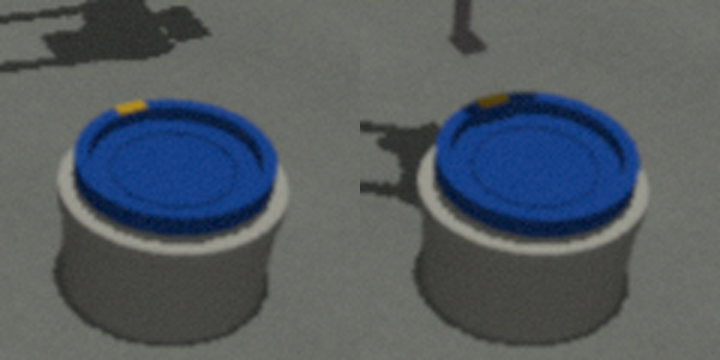

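Left is before, right is now: the mark rose from y=106 to y=99 in the crop, about 3°. The lid stays up and the tub hasn't moved. Now I'll hang the lever back.

```bash
cat > s6.py <<'E'
from h import *
F=lambda:np.array(telemetry.current_wrist_force())
p,q=lev(tubp(.135,.20),TY); r.move_l(p,vel=.2)
p,q=lev(stp(-.07,.173),HY); r.move_to(p,q)
p,q=lev(stp(-.07,.053),HY); r.move_l(p,rot=q,vel=.2)
p,q=lev(stp(0,.053),HY); r.hold(.1); f0=F()
h=r.move_l(p,rot=q,vel=.08,guard=4); print(h,telemetry.current_ee_pos(),p,np.round(F()-f0,2),telemetry.current_opening(),telemetry.current_t())
im=vision.snapshot("scene"); cv2.imwrite("pics/s6.png",cv2.resize(im[190:340,150:350,::-1],None,fx=3,fy=3,interpolation=cv2.INTER_CUBIC))
E
python3 s6.py
```

```text
False [ 0.57611367 -0.19920851  0.18692815] [ 0.5766 -0.1994  0.187 ] [0.11 1.3  0.21] 0.025666707094397688 23.9667
```

View pics/s6.png

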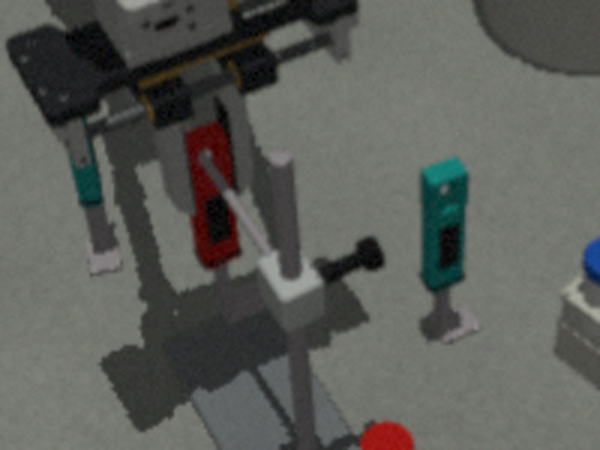

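The rod passes through the slot exactly as before (205,155). I'll lower the lever, release it, then go to the lid.

```bash
cat > s7.py <<'E'
from h import *
F=lambda:np.array(telemetry.current_wrist_force())
p,q=lev(stp(0,.0395),HY); h=r.move_l(p,rot=q,vel=.03,guard=1.5); print("hang",h,telemetry.current_ee_pos()[2]-.134)
gripper_to(.05); p[2]=.30; r.move_l(p,vel=.15)
print([(np.round(d["at"],3).tolist(),round(d["score"],2)) for _ in[vision.snapshot("scene")] for d in models.mark_of("lever","scene")])
th=np.radians(-3.3); P=tubp(.0755,.1385)
p,q=lev(P,TY,th,up=.07); r.move_to(p,q); gripper_to(.040)
r.hold(.1); f0=F()
p,q=lev(P,TY,th,up=.0095); h=r.move_l(p,rot=q,vel=.05,guard=2); e=np.array(telemetry.current_ee_pos()); print("rim",h,e,e-p,np.round(F()-f0,2),telemetry.current_t())
im=vision.snapshot("scene"); cv2.imwrite("pics/s7.png",im[:,:,::-1])
cv2.imwrite("pics/s7c.png",np.hstack([cv2.resize(im[90:220,280:400,::-1],None,fx=3,fy=3,interpolation=cv2.INTER_CUBIC),cv2.resize(im[220:350,190:310,::-1],None,fx=3,fy=3,interpolation=cv2.INTER_CUBIC)]))
E
python3 s7.py
```

```text
hang True 0.040229456315492074
[([0.431, -0.204, 0.004], 0.94), ([0.662, -0.081, 0.002], 0.74), ([0.568, -0.2, 0.041], 0.59)]
rim False [0.43608656 0.27986521 0.14833297] [0.0002881  0.00014369 0.00034873] [-1.3  -0.49  0.9 ] 30.1417
```

View pics/s7c.png

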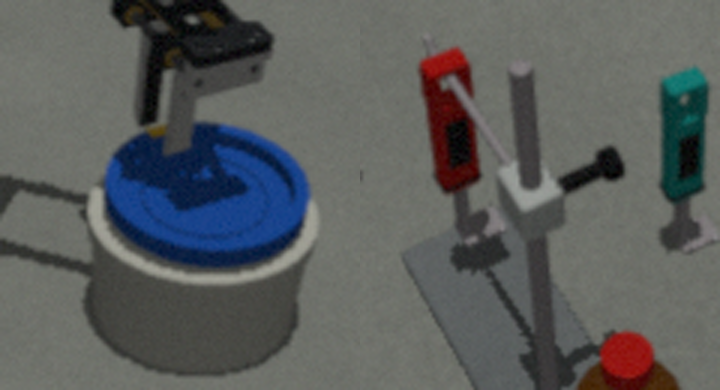

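The lever hangs on its hook again (crop 450,100). The fingers straddle the lid rim at the mark, inner finger in the dish (180,140). Now pinch, lift, level and place.

```bash
cat > s8.py <<'E'
from h import *
F=lambda:np.array(telemetry.current_wrist_force())
f0=F(); gripper_to(.005,f_grip=25); print("open",telemetry.current_opening(),telemetry.current_finger_force())
e=np.array(telemetry.current_ee_pos()); r.move_l(e+[0,0,.025],vel=.04); r.move_l(e+[0,0,.09],vel=.12)
print("lift",np.round(F()-f0,2),telemetry.current_opening())
C=np.array([.47,.03,0]); G=C+np.array([-np.cos(TY),-np.sin(TY),0])*.076
p,q=lev(G,TY,0,up=.16); r.move_l(p,rot=q,vel=.2)
r.move_l([p[0],p[1],.06],vel=.15); r.hold(.1)
print("lid",[(np.round(d["at"],3).tolist(),round(d["score"],2)) for c in("scene","top") for _ in[vision.snapshot(c)] for d in models.mark_of("lid",c)],telemetry.current_t())
im=vision.snapshot("scene"); cv2.imwrite("pics/s8.png",im[:,:,::-1])
E
python3 s8.py
```

```text
open 0.011702779601556423 24.974153637886047
lift [ 0.44 -0.19 -0.3 ] 0.011962063326207771
lid [([0.47, 0.03, 0.03], 0.58), ([0.576, -0.198, 0.001], 0.18)] 34.6833
```

View pics/s8.png

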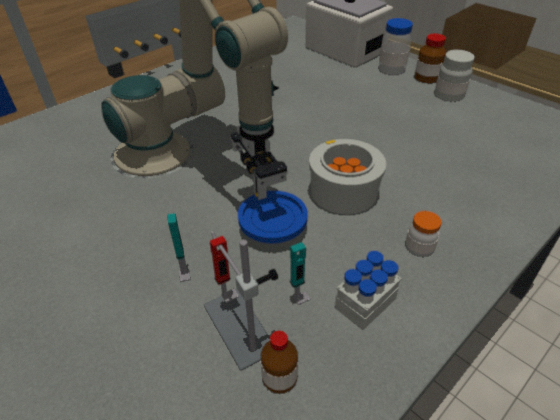

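The lid (272,216) is held level, the tub stands open (347,165), the lever is on its hook and the bystanders are untouched. Time to set it down.

```bash
cat > s9.py <<'E'
from h import *
F=lambda:np.array(telemetry.current_wrist_force())
e=np.array(telemetry.current_ee_pos()); r.move_l([e[0],e[1],.042],vel=.05); r.hold(.15); f0=F()
h=r.move_l([e[0],e[1],.031],vel=.01,guard=1.2); z=telemetry.current_ee_pos()[2]; print("down",h,z,np.round(F()-f0,2))
gripper_to(.025); gripper_to(.040)
r.move_l([e[0],e[1],.16],vel=.12); r.move_l([.33,.1,.25],vel=.25)
print("lid",[(np.round(d["at"],3).tolist(),round(d["score"],2)) for c in("scene","top") for _ in[vision.snapshot(c)] for d in models.mark_of("lid",c)],telemetry.current_t())
im=vision.snapshot("scene"); cv2.imwrite("pics/s9.png",im[:,:,::-1])
E
python3 s9.py
```

```text
down True 0.035747624099142866 [-0.25 -0.15  4.6 ]
lid [([0.472, 0.028, 0.01], 0.77), ([0.469, 0.031, 0.009], 0.92)] 39.0083
```

View pics/s9.png

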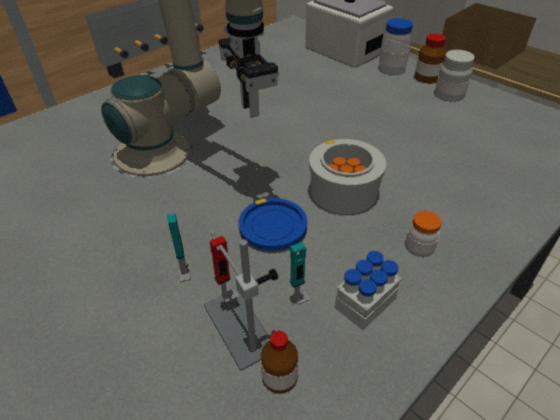

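The lid lies flat and right way up at (273,224), origin about 9 mm up as expected. The lever hangs at (221,262), the tub stands open in place, and the robot touches nothing.

```bash
python3 -c "
from plant import r
print(r.sign_off())"
```

```text
the job is handed in; nothing more can be done
None
```

The job is handed in at about 39 s robot time: tub opened with the red lever, lever back on its hook, lid flat and right way up on the bench clear of the tub, and the tub and bystanders where they were in the last picture.

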